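Level the dispensing stand with a wedge shim

TASK

The dispensing stand's near corner is low: set the blue wedge flat on the bench, thin end towards the levelling foot at that corner, and push it gently under the foot until the bubble of the level on the stand lies centred between its marks. Let the wedge do the lifting (do not lift or press on the stand with the gripper), do not drive it in hard or raise the corner far past level, then let go, leaving the wedge flat and carrying the foot. Leave the other things on the bench where they are.

Things in the scene. Friction and masses are not known exactly. Their poses are not given: they have to be found in the camera images.
- stand: Dispensing stand, fixed to the bench. Origin on the bench under the centre of its aluminium base plate (150 mm square set cornerwise, 12 mm thick, underside at 30 mm when level); -x points to the low corner, so the wedge is pushed along +x. This frame does not tilt; the plate rocks about a grey pivot bar (along y, x = +50 mm, z = 30 mm). Its foot bears 2 to 6 N; pushing the wedge takes about 5 to 18 N.
- foot_point (a point): Fixed point on the axis of the levelling foot, 42 mm above the bench, at x = -150 mm, y = 0 of the stand. The foot, a 16 mm black ball end, is below a lug 26 mm wide (top at 37 to 42 mm) reaching to x = -166 mm. How far it is screwed out varies and is not measured: its lowest point is 4 to 11 mm above the bench at the start, 5 mm more when level (9 to 16 mm).
- bubble (a joint): Bubble of the level on the base plate (pale, 14 mm long, in a bright green window along the stand's x): displacement in m from the centre. 0 is level; -0.015 at the start; it grows by 0.003 for each mm the foot rises, towards the low corner. Centred, it has 2 mm to each of the two black marks. A stop ends the plate's rise at +0.012.
- wedge: Blue metal wedge shim, 138 mm long, 36 mm wide, about 0.12 kg. Origin under its underside, half-way along; +x points to its thin end. The ramp runs from 3 mm thick at the thin end (x = +69 mm) to 18 mm at x = -41 mm (1 in 7.3); behind it is the grip block (x = -41 to -69 mm, 32 mm high). Friction keeps it in place under the foot.
- wedge_grip (a point): Centre of the wedge's grip block (28 mm long, 36 mm wide along the wedge's y, 32 mm high), 16 mm above the wedge's underside and 124 mm behind its thin end.
- wedge_tip (a point): Middle of the lower edge of the wedge's thin end.
- packer: Flat aluminium packer, 100 x 36 x 8 mm, not needed; leave alone. Origin under its centre.
- bottle: White bottle, 60 mm diameter, 150 mm high, leave alone. Origin under its centre.
- jar: Amber jar, 52 mm diameter, 60 mm high, leave alone. Origin under its centre.
- driver: Yellow screwdriver lying on the bench, leave alone.
- block: Brass block 40 x 30 x 22 mm, leave alone. Origin under its centre.
There are look-alikes about, which are no part of the job. Of the things like the wedge, leave any that is orange, purple or turquoise; of the rest the larger one is meant.

How it is judged:
By the outcome, as a careful person would: the job done as asked, in the order asked, and still so for the second after the job is handed in, with the robot touching nothing.
It also fails if it takes over 72 s, if anything falls off the work surface, if the arm or the gripper's body presses on something with over 40 N, if the wrist force passes 120 N, or if a joint passes its speed limit or range.

ROBOT

A 6-joint arm with a two-finger parallel gripper is mounted at the origin on the work surface. World frame = base frame: x ahead of the robot, y to its left, z up, the work surface at z = 0. Lengths are in m, angles in degrees, forces in N, time in s.
With the tool pointing down it reaches from about 0.35 to 0.875 m from the base axis. Payload 4.2 kg.
Tool frame: the origin (TCP) lies on the centre line of the jaws, within the pads' length; the fingertips stand 17 mm ahead of it and the grasp point (between the pads) lies 2 mm behind it; z points along the fingers, y is the direction in which the jaws open and shut (so a half turn about z gives the same grasp; the last joint's range is limited). The gripper opens to 87 mm and grips with 3 to 60 N. Pads are 19 mm wide; open, the fingers measure 117 mm over their backs; the gripper's body (75 mm by 190 mm) begins 51 mm behind the grasp point.
Start: joints at [-54.798, 22.042, 0.453, 0, -68.411, -14.817], TCP at [0.218, -0.586, 0.24] pointing down, gripper open.
Joint ranges: [-179.83, 179.83], [-69.29, 118.12], [-61.27, 80.66], [-181.25, 117.63], [-171.15, -9.14], [-177.46, 177.46]. Speed limits (degrees/s): [159.86, 159.86, 180, 180, 180, 180].

INTERFACE

Orientations are given as a 3x3 rotation matrix whose columns are the frame's x, y, z axes.
In Python, from station import * gives the robot as it stands.
- The arm moves only by the tool play_rows, never from a script. Its argument "targets" is a list that holds one entry, the list of rows, each a list of 5 numbers: the closure, from 0 (fully open) to 1 (shut), then the shift along the world's x, y, z in m, then the turn about the world's z in rad. In form: [[[gripper, x, y, z, twist], ...]]. A call has 1 to 5 rows; each row is the pose to reach, as a shift and turn from the pose commanded when the call began; what a row does not reach only later rows make up. A row lasts 1/12 s, in which the tool goes at most 41.7 mm and 7.16 degrees, less where a joint would pass 70% of its speed; a pose out of reach is approached as far as the arm can. A call with a gripper value outside its range is refused whole. The fingers move at their own pace and stop on an object; the grip force is fixed at half the most. Time passes only in rows, so rows that repeat a pose let the fingers close. It gives the time, the measured TCP pose, the force and the opening at its end, in the units of the state.
- sense(): the state, without advancing time (a new reading comes with each control period).
- capture(name): name is "side" or "top" or "wrist"; returns the picture (384x512x3 uint8, blue, green, red); there is no depth.
- get_calibration(name): a dict with "camera_matrix" (3x3 intrinsics, pixels), "T" (4x4, takes a point from camera to world coordinates). Camera axes: x right, y up, looking along -z (the intrinsics and any distortion apply to the point x, -y, -z); pixel columns grow to the right and rows downward; lengths in m; the calibration is good to about 2 mm. A picture is of the moment at which its call begins: read the wrist's pose just before it. get_calibration takes no time and is no camera call; for the wrist camera it gives the pose at the moment of the call.
- finish_job(): hands the job in, once; it reports no verdict.
The state is a dict: "time_s": time; "joints": joint angles; "joint_velocities": joint speeds; "effort": joint torques, N m; "tcp_pos": TCP position; "ee_rot": TCP orientation; "wrist_force": force on the tool from outside, world axes, zero at the start; "moment": the same for the moment, N m; "gripper_width": opening from 0.0 (shut) to 1.0 (fully open).
Only numpy, scipy, OpenCV 4.12 (cv2) and the standard library are available. Lean on these libraries where they do the work, as an engineer would, in place of code of your own. Each camera call takes 0.05 s, during which the arm holds its last target. There are 200 camera calls.

## Working session

There is one attempt and no reset: what is moved stays moved. The work goes in short steps, Python scripts to look and compute and a tool call to move; the robot and the scene stay as the last step left them, time stands still between calls to the robot, and variables do not carry over. Pictures are saved under pics/ and viewed, on a budget of 10 in all, crops included, one or two more only if the job needs it, and the job is handed in when it is done.

Besides the shell and the picture viewer there is one more tool, called after "Emit:" as name(argument=value, ...) on one line, values as JSON. play_rows: Moves the arm, as the interface text tells. Its arguments: {"type":"object","properties":{"targets":{"type":"array","items":{"type":"array","items":{"type":"array","items":{"type":"number"}}}}},"required":["targets"]}

```bash
mkdir -p pics; ls
python3 - <<'E'
from station import *
import cv2,numpy as np
s=sense();print(s['tcp_pos'],s['ee_rot'],s['gripper_width'])
a=capture('top');b=capture('side')
cv2.imwrite('pics/top.png',a);cv2.imwrite('pics/side.png',b)
for n in('top','side','wrist'):
    c=get_calibration(n);print(n,{k:np.round(v,4).tolist() if not isinstance(v,str) else v for k,v in c.items()})
E
```

```text
pics
[ 0.21752695 -0.58531261  0.23845189] [[-9.37427934e-01 -3.48178246e-01 -8.82282490e-04]
 [-3.48179343e-01  9.37425746e-01  2.02871269e-03]
 [ 1.20720697e-04  2.20896448e-03 -9.99997553e-01]] 1.0020998384654518
top {'camera_matrix': [[424.8587, 0.0, 250.043], [0.0, 424.8587, 196.9416], [0.0, 0.0, 1.0]], 'T': [[0.011, 0.9957, -0.0919, 0.4431], [-0.9999, 0.0114, 0.004, -0.0731], [0.005, 0.0919, 0.9958, 1.3604], [0.0, 0.0, 0.0, 1.0]]}
side {'camera_matrix': [[401.0882, 0.0, 240.0048], [0.0, 401.0882, 193.0609], [0.0, 0.0, 1.0]], 'T': [[-0.9909, 0.0841, -0.1055, 0.4331], [-0.1342, -0.6967, 0.7047, 0.7537], [-0.0143, 0.7124, 0.7016, 0.8868], [0.0, 0.0, 0.0, 1.0]]}
wrist {'camera_matrix': [[334.4572, 0.0, 254.326], [0.0, 334.4572, 195.4923], [0.0, 0.0, 1.0]], 'T': [[-0.3474, -0.899, -0.2666, 0.1439], [0.9377, -0.3322, -0.1018, -0.612], [0.003, -0.2853, 0.9584, 0.3838], [0.0, 0.0, 0.0, 1.0]]}
```

View pics/top.png

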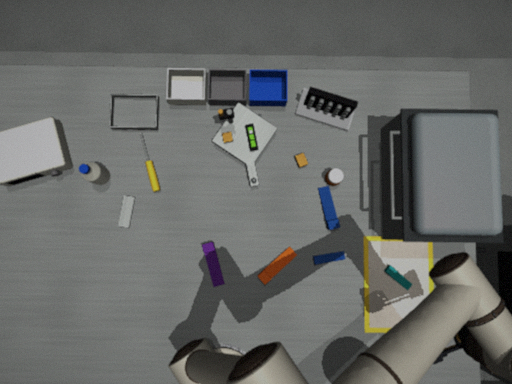

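View pics/side.png

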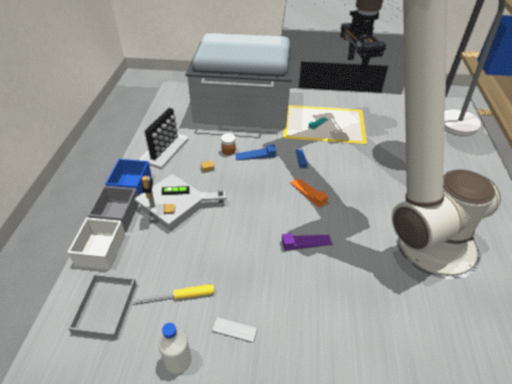

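The top view shows the large blue wedge at about (328,208), the small blue look-alike at (329,258), the stand at (245,135) and its low-corner lug at (253,180). The jar is at (335,177). The side view puts the wedge's grip block at (270,150), which is its robot-facing end.

```bash
cat > h.py <<'E'
from station import *
import cv2,numpy as np
def ray(n,px,z,c=None):
    """pixel -> world point on plane z"""
    c=c or get_calibration(n);K=np.array(c['camera_matrix']);T=np.array(c['T'])
    d=np.linalg.inv(K)@[px[0],px[1],1];d=T[:3,:3]@[d[0],-d[1],-d[2]];o=T[:3,3]
    return o+d*(z-o[2])/d[2]
def proj(n,p,c=None):
    c=c or get_calibration(n);K=np.array(c['camera_matrix']);T=np.array(c['T'])
    q=T[:3,:3].T@(np.array(p)-T[:3,3]);q=K@[q[0],-q[1],-q[2]];return q[:2]/q[2]
def blobs(img,lo,hi,amin=15):
    m=cv2.inRange(cv2.cvtColor(img,cv2.COLOR_BGR2HSV),lo,hi)
    cs,_=cv2.findContours(m,cv2.RETR_EXTERNAL,cv2.CHAIN_APPROX_NONE)
    return [c for c in cs if cv2.contourArea(c)>=amin]
E
python3 - <<'E'
from h import *
t=cv2.imread('pics/top.png');s=cv2.imread('pics/side.png')
for n,im in(('top',t),('side',s)):
    for nm,lo,hi in(('blue',(100,120,40),(125,255,255)),('green',(45,150,80),(75,255,255))):
        for c in blobs(im,lo,hi):
            r=cv2.minAreaRect(c);print(n,nm,cv2.contourArea(c),np.round(r[0],1),np.round(r[1],1),round(r[2],1),np.round(cv2.boxPoints(r),1).tolist())
a=cv2.resize(t[95:245,195:355],None,fx=5,fy=4 and 5,interpolation=cv2.INTER_CUBIC)[:600]
a=cv2.resize(t[95:240,195:355],None,fx=4,fy=4,interpolation=cv2.INTER_CUBIC)
cv2.imwrite('pics/topz.png',a)
E
```

```text
top blue 210.5 [328.6 257.3] [ 8.1 30.7] 79.7 [[312.79998779296875, 256.0], [343.0, 250.5], [344.5, 258.6000061035156], [314.29998779296875, 264.0]]
top blue 438.5 [328.  207.6] [43.3 12.2] 73.8 [[316.20001220703125, 188.5], [327.8999938964844, 185.10000610351562], [339.8999938964844, 226.6999969482422], [328.20001220703125, 230.10000610351562]]
top blue 66.5 [ 83.8 168.4] [9.8 8.9] 26.6 [[77.4000015258789, 170.1999969482422], [81.4000015258789, 162.1999969482422], [90.19999694824219, 166.60000610351562], [86.19999694824219, 174.60000610351562]]
top blue 1283.0 [267.5  87.5] [35. 37.] 90.0 [[249.0, 70.0], [286.0, 70.0], [286.0, 105.0], [249.0, 105.0]]
top green 51.0 [252.1 140.2] [13.3  5.1] 80.5 [[248.5, 134.10000610351562], [253.5, 133.1999969482422], [255.6999969482422, 146.39999389648438], [250.6999969482422, 147.1999969482422]]
side blue 141.0 [168.5 330. ] [14. 13.] 90.0 [[162.0, 323.0], [175.0, 323.0], [175.0, 337.0], [162.0, 337.0]]
side blue 895.0 [128.9 173.7] [39.3 33.9] 16.2 [[105.30000305175781, 184.5], [114.69999694824219, 151.89999389648438], [152.5, 162.89999389648438], [143.10000610351562, 195.5]]
side blue 93.0 [301.1 158.2] [18.  7.] 71.6 [[294.8999938964844, 150.6999969482422], [301.5, 148.5], [307.20001220703125, 165.60000610351562], [300.6000061035156, 167.8000030517578]]
side blue 273.0 [255.3 152.2] [11.5 39.6] 83.7 [[235.0, 148.6999969482422], [274.3999938964844, 144.3000030517578], [275.6000061035156, 155.6999969482422], [236.1999969482422, 160.10000610351562]]
side blue 1094.5 [497.  45.] [58. 28.] 90.0 [[483.0, 16.0], [511.0, 16.0], [511.0, 74.0], [483.0, 74.0]]
side green 32.0 [179.4 188.8] [ 3.3 13.2] 84.8 [[172.6999969482422, 187.8000030517578], [185.89999389648438, 186.60000610351562], [186.1999969482422, 189.89999389648438], [173.0, 191.10000610351562]]
```

View pics/topz.png

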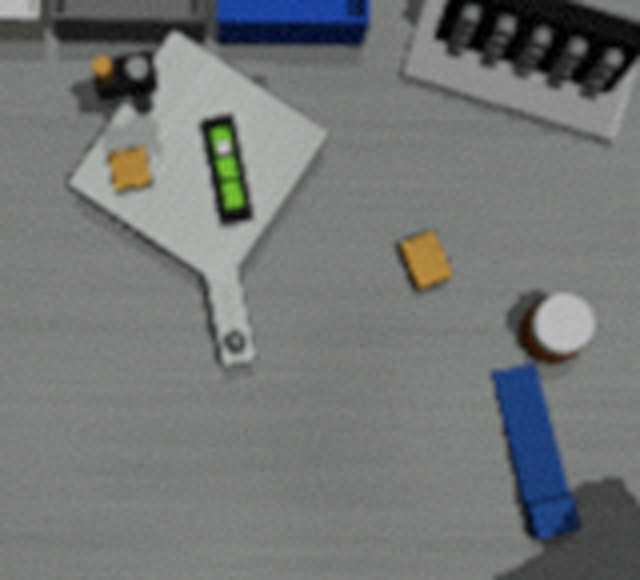

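The zoom shows the foot screw at crop (235,342), and the plate corners at (68,183), (328,132) and (177,30). The wedge's thin end is at (516,369) and its grip-block end at (555,535). The bubble (222,147) sits at the high end of the window.

Run:
```python
from h import *
P=lambda u,v:((u+.5)/4-.5+195,(v+.5)/4-.5+95)
R=lambda u,v,z:ray('top',P(u,v),z)
L=R(68,183,.041);Rr=R(328,132,.041);T=R(177,30,.043);F=R(235,342,.039)
C=(L+Rr)/2
print('L,R,T,F,C',*[np.round(p,4) for p in(L,Rr,T,F,C)])
print('diag',np.linalg.norm((L-Rr)[:2]),'T-F',np.linalg.norm((T-F)[:2]),'C-F',np.linalg.norm((C-F)[:2]))
an=lambda d:np.degrees(np.arctan2(d[1],d[0]))
d=(Rr-L);print('yaw from LR',an(np.array([-d[1],d[0]])),'yaw CF',an(C-F),'TF',an(T-F))
g0,g1=R(217,120,.05),R(236,218,.05);print('green',an(g0-g1))
tip=R(516,369,.002);bf=R(547.5,496.5,.032);bb=R(556,532.5,.032)
print('tip',tip,'blockfront',bf,'back',bb,'lens',np.linalg.norm((tip-bf)[:2]),np.linalg.norm((tip-bb)[:2]))
grip=(bf+bb)/2;print('grip',grip,'yaw',an(tip-grip),np.linalg.norm((tip-grip)[:2]))
J=R(563,324,.06);print('jar',J)
# side check
print('side F',proj('side',[*F[:2],.039]),'tip',proj('side',[*tip[:2],.002]),'grip',proj('side',[*grip[:2],.032]))
s=sense();print(s['tcp_pos'],'tool y yaw',an(np.array(s['ee_rot'])[:,1]))
```

```text
L,R,T,F,C [0.7428 0.0448 0.041 ] [ 0.7863 -0.1602  0.041 ] [ 0.867  -0.0396  0.043 ] [ 0.6181 -0.0883  0.039 ] [ 0.7646 -0.0577  0.041 ]
diag 0.20956223860283396 T-F 0.25357978004430554 C-F 0.14958245505345616
yaw from LR 11.995049145125344 yaw CF 11.802836021726266 TF 11.075044124140556
green 11.406200571265497
tip [ 0.60376745 -0.31516984  0.002     ] blockfront [ 0.5001354  -0.33398559  0.032     ] back [ 0.47211925 -0.34044011  0.032     ] lens 0.1053263221553223 0.13405160885894393
grip [ 0.48612732 -0.33721285  0.032     ] yaw 10.612826658805334 0.11968747919814121
jar [ 0.63233343 -0.34136126  0.06      ]
side F [220.67140619 193.66275429] tip [236.26019234 155.97533205] grip [270.97377919 147.65741961]
[ 0.21756982 -0.58536317  0.23857848] tool y yaw 110.38000797478513
```

Emit:
play_rows(targets=[[[0, 0.025, 0.023, 0, -0.03], [0, 0.05, 0.046, 0, -0.06], [0, 0.078, 0.072, 0, -0.09], [0, 0.105, 0.098, 0, -0.13], [0, 0.13, 0.121, 0, -0.17]]])

```text
time_s: 0.52
tcp_pos: [0.3486, -0.4631, 0.2391]
ee_rot: [[-0.983, -0.183, -0.001], [-0.183, 0.983, 0.001], [0.0, 0.001, -1.0]]
wrist_force: [-0.1, -0.5, -0.1]
gripper_width: 1.003
```

Emit:
play_rows(targets=[[[0, 0.028, 0.026, -0.01, 0], [0, 0.056, 0.052, -0.03, 0], [0, 0.084, 0.078, -0.05, 0], [0, 0.112, 0.104, -0.07, 0], [0, 0.13, 0.12, -0.08, 0]]])

```text
time_s: 0.93
tcp_pos: [0.4783, -0.3422, 0.1571]
ee_rot: [[-0.983, -0.186, -0.003], [-0.186, 0.983, 0.002], [0.002, 0.002, -1.0]]
wrist_force: [0.7, 0.4, -0.4]
gripper_width: 1.0
```

Run:
```python
from h import *
s=sense();R=np.array(s['ee_rot']);print(s['tcp_pos'],np.degrees(np.arctan2(R[1,1],R[0,1])),s['wrist_force'],s['time_s'])
c=get_calibration('wrist');w=capture('wrist');cv2.imwrite('pics/w1.png',w)
for p in([.618,-.088,.04],[.604,-.315,.002],[.486,-.337,.032]):print(proj('wrist',p,c))
```

```text
[ 0.47833016 -0.34218459  0.15714656] 100.6991545401682 [ 0.67941866  0.40324934 -0.35568905] 0.9333
[482.03401324 376.7954744 ]
[256.1620078  304.65258872]
[256.90985687 203.22018498]
```

View pics/w1.png

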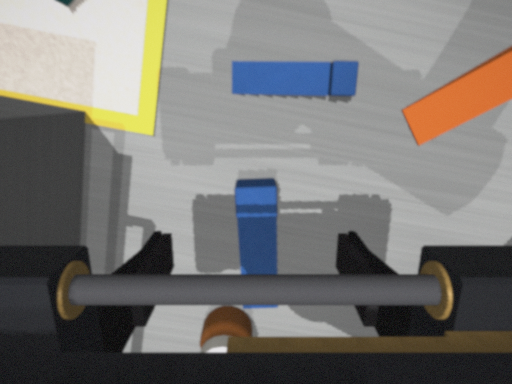

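The wrist view shows the grip block under the jaws: the block top is centred at about (256,200) and the thin end at (261,306), as predicted. The look-alike is further back at (295,78).

Emit:
play_rows(targets=[[[0, 0.004, 0.002, -0.03, 0.02], [0, 0.008, 0.005, -0.06, 0.02], [0, 0.008, 0.005, -0.09, 0.02], [0, 0.008, 0.005, -0.118, 0.02], [0, 0.008, 0.005, -0.136, 0.02]]])

```text
time_s: 1.4
tcp_pos: [0.484, -0.339, 0.0204]
ee_rot: [[-0.979, -0.204, -0.004], [-0.204, 0.979, 0.002], [0.004, 0.003, -1.0]]
wrist_force: [0.5, 0.3, -0.5]
gripper_width: 1.001
```

Emit:
play_rows(targets=[[[0.6, 0, 0, 0, 0], [0.7, 0, 0, 0, 0], [0.8, 0, 0, 0, 0], [0.9, 0, 0, 0, 0], [1, 0, 0, 0, 0]]])

```text
time_s: 1.82
tcp_pos: [0.4863, -0.3402, 0.025]
ee_rot: [[-0.979, -0.204, 0.002], [-0.204, 0.979, -0.001], [-0.002, -0.001, -1.0]]
wrist_force: [-0.1, -0.3, 0.2]
gripper_width: 0.705
```

Emit:
play_rows(targets=[[[1, 0, 0, 0, 0], [1, 0, 0, 0, 0], [1, 0, 0, 0.003, 0], [1, 0, 0, 0.01, 0], [1, 0, 0, 0.02, 0]]])

```text
time_s: 2.23
tcp_pos: [0.485, -0.3395, 0.0434]
ee_rot: [[-0.979, -0.204, -0.002], [-0.204, 0.979, 0.001], [0.002, 0.001, -1.0]]
wrist_force: [-0.4, -0.3, -2.4]
gripper_width: 0.412
```

The fingers were still closing when the lift began, so the grip may be high. I'll go back down, open and regrip properly.

Emit:
play_rows(targets=[[[1, 0, 0, -0.005, 0], [1, 0, 0, -0.01, 0], [1, 0, 0, -0.015, 0], [1, 0, 0, -0.02, 0], [1, 0, 0, -0.021, 0]]])

```text
time_s: 2.65
tcp_pos: [0.4864, -0.3398, 0.0283]
ee_rot: [[-0.978, -0.208, -0.0], [-0.208, 0.978, -0.002], [0.001, -0.002, -1.0]]
wrist_force: [-9.3, 11.3, 41.6]
gripper_width: 0.411
```

Emit:
play_rows(targets=[[[0.4, 0, 0, 0, 0], [0.4, 0, 0, 0, 0], [0.4, 0, 0, 0, 0], [0.4, 0, 0, 0, 0], [0.4, 0, 0, 0, 0]]])

```text
time_s: 3.07
tcp_pos: [0.4853, -0.3398, 0.0215]
ee_rot: [[-0.979, -0.204, -0.002], [-0.204, 0.979, 0.001], [0.001, 0.001, -1.0]]
wrist_force: [0.5, -1.0, 0.2]
gripper_width: 0.592
```

Run:
```python
from h import *
s=sense();print(s['tcp_pos'],s['wrist_force'],s['gripper_width'])
t=capture('side');w=capture('wrist')
a=cv2.resize(t[110:190,190:330],(560,320),interpolation=cv2.INTER_CUBIC)
cv2.imwrite('pics/c2.png',np.hstack([a,cv2.resize(w[130:384,160:352],(240,320))]))
```

```text
[ 0.48531099 -0.33976831  0.02153605] [ 0.53762591 -1.03573547  0.20882346] 0.5916083026604532
```

View pics/c2.png

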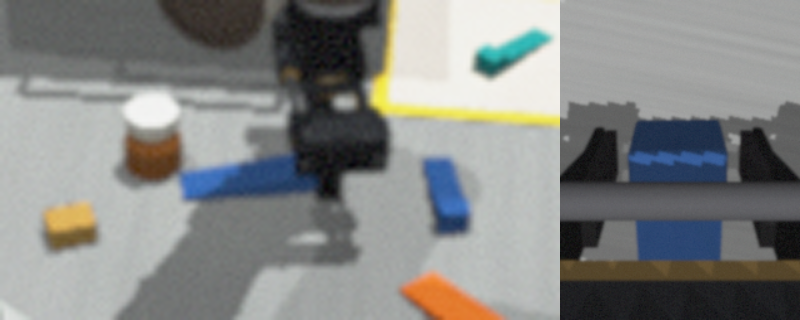

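The wedge is flat on the bench, between the jaws and aligned with them; the jar hasn't moved. Gripping now, without lifting.

Emit:
play_rows(targets=[[[1, 0, 0, 0, 0], [1, 0, 0, 0, 0], [1, 0, 0, 0, 0], [1, 0, 0, 0, 0], [1, 0, 0, 0, 0]]])

```text
time_s: 3.58
tcp_pos: [0.4857, -0.3398, 0.0224]
ee_rot: [[-0.979, -0.204, -0.0], [-0.204, 0.979, 0.0], [0.0, 0.0, -1.0]]
wrist_force: [0.5, -0.2, -1.0]
gripper_width: 0.411
```

Emit:
play_rows(targets=[[[1, 0, 0, 0, 0], [1, 0, 0, 0, 0], [1, 0, 0, 0.004, 0], [1, 0, 0, 0.01, 0], [1, 0, 0, 0.02, 0]]])

```text
time_s: 4.0
tcp_pos: [0.485, -0.3395, 0.0424]
ee_rot: [[-0.979, -0.204, -0.002], [-0.204, 0.979, 0.001], [0.002, 0.001, -1.0]]
wrist_force: [-0.0, -0.4, -0.7]
gripper_width: 0.412
```

Emit:
play_rows(targets=[[[1, -0.01, 0.02, 0.005, 0], [1, -0.023, 0.05, 0.005, 0], [1, -0.023, 0.085, 0.005, 0], [1, -0.023, 0.12, 0.005, 0], [1, -0.023, 0.15, 0.005, 0]]])

```text
time_s: 4.42
tcp_pos: [0.4627, -0.1884, 0.0488]
ee_rot: [[-0.979, -0.204, 0.002], [-0.204, 0.979, -0.0], [-0.002, -0.0, -1.0]]
wrist_force: [0.4, 0.5, -1.7]
gripper_width: 0.411
```

Emit:
play_rows(targets=[[[1, 0, 0.025, 0, 0], [1, 0, 0.045, 0, 0], [1, 0, 0.06, 0, 0], [1, 0, 0.069, 0, 0], [1, 0, 0.069, 0, 0]]])

```text
time_s: 4.83
tcp_pos: [0.4633, -0.1196, 0.0485]
ee_rot: [[-0.978, -0.207, 0.002], [-0.207, 0.978, 0.0], [-0.002, -0.0, -1.0]]
wrist_force: [0.8, 0.0, -1.3]
gripper_width: 0.412
```

```bash
cat > look.py <<'E'
from h import *
import sys
s=sense();R=np.array(s['ee_rot']);print(np.round(s['tcp_pos'],4),'yaw',np.degrees(np.arctan2(R[1,1],R[0,1]))-90,np.round(s['wrist_force'],1),s['gripper_width'],s['time_s'])
t=capture('top');b=capture('side')
k=sys.argv[1]
cv2.imwrite(f'pics/{k}t.png',t);cv2.imwrite(f'pics/{k}s.png',b)
A=cv2.resize(t[110:250,200:300],(400,560),interpolation=cv2.INTER_CUBIC)
B=cv2.resize(b[140:280,130:230],(400,560),interpolation=cv2.INTER_CUBIC)
cv2.imwrite(f'pics/{k}.png',np.hstack([A,B]))
E
python3 look.py p1
```

```text
[ 0.4633 -0.1196  0.0485] yaw 11.932926968859547 [ 0.8  0.  -1.3] 0.41237819374282664 4.8333
```

View pics/p1.png

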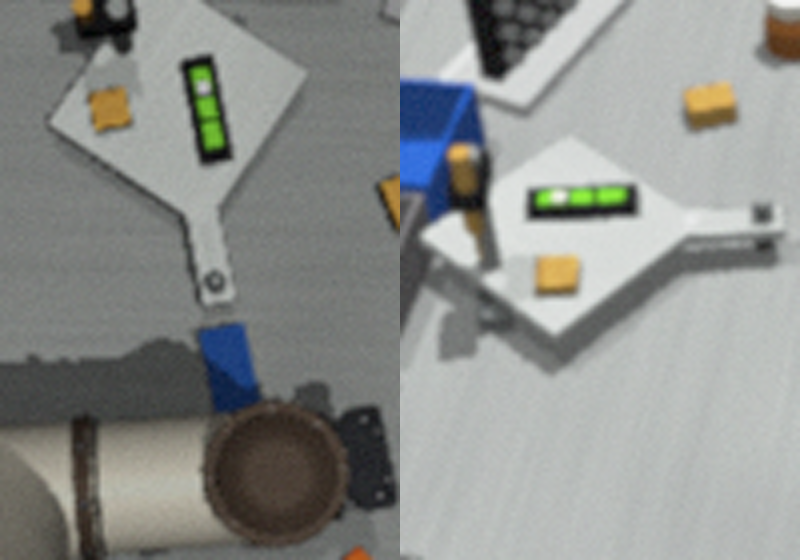

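The top crop shows the wedge tip edge from (199,333) to (241,325), heading for the foot screw at (214,281). The side crop shows the foot at (762,215) and the bubble at the high end.

Run:
```python
from h import *
P=lambda u,v:((u+.5)/4-.5+200,(v+.5)/4-.5+110)
tip=ray('top',P(220,329),.0275);F=ray('top',P(214,281),.04)
e0=ray('top',P(199,333),.028);e1=ray('top',P(241,325),.028)
a=np.radians(11.7);u=np.array([np.cos(a),np.sin(a)]);v=np.array([-u[1],u[0]])
d=(tip-F)[:2];print(tip,F,'along',d@u,'lat',d@v,'w',np.linalg.norm(e0-e1),'tip rel tcp',(tip[:2]-[.4633,-.1196])@u,(tip[:2]-[.4633,-.1196])@v)
```

```text
[ 0.58235315 -0.09272042  0.0275    ] [ 0.61878703 -0.08745923  0.04      ] along -0.03674379437660244 lat 0.00223645347145971 w 0.0337214470791401 tip rel tcp 0.12203039492582399 0.0021786355963128315
```

Emit:
play_rows(targets=[[[1, 0, -0.002, -0.007, 0], [1, 0, -0.002, -0.014, 0], [1, 0, -0.002, -0.02, 0], [1, 0, -0.002, -0.024, 0], [1, 0, -0.002, -0.0255, 0]]])

```text
time_s: 5.35
tcp_pos: [0.462, -0.1235, 0.0222]
ee_rot: [[-0.979, -0.205, -0.003], [-0.205, 0.979, -0.001], [0.003, -0.0, -1.0]]
wrist_force: [-7.4, 2.4, 23.6]
gripper_width: 0.41
```

Emit:
play_rows(targets=[[[0.5, 0, 0, 0, 0], [0.5, 0, 0, 0, 0], [0.5, 0, 0, 0, 0], [0.5, 0, 0, 0, 0], [0.5, 0, 0, 0, 0]]])

```text
time_s: 5.77
tcp_pos: [0.4627, -0.1229, 0.0219]
ee_rot: [[-0.979, -0.204, -0.0], [-0.204, 0.979, -0.0], [0.0, 0.0, -1.0]]
wrist_force: [-0.3, 0.5, 0.5]
gripper_width: 0.5
```

Emit:
play_rows(targets=[[[1, 0, 0, 0, 0], [1, 0, 0, 0, 0], [1, 0, 0, 0, 0], [1, 0, 0, 0, 0], [1, 0, 0, 0, 0]]])

```text
time_s: 6.18
tcp_pos: [0.4627, -0.1228, 0.022]
ee_rot: [[-0.979, -0.204, -0.0], [-0.204, 0.979, 0.0], [-0.0, 0.0, -1.0]]
wrist_force: [-0.9, -0.1, -1.7]
gripper_width: 0.413
```

Emit:
play_rows(targets=[[[1, 0.004, 0.0008, 0, 0], [1, 0.01, 0.002, 0, 0], [1, 0.016, 0.0034, 0, 0], [1, 0.022, 0.0046, 0, 0], [1, 0.027, 0.0056, 0, 0]]])

```text
time_s: 6.6
tcp_pos: [0.4909, -0.117, 0.022]
ee_rot: [[-0.979, -0.205, 0.001], [-0.205, 0.979, 0.0], [-0.001, -0.0, -1.0]]
wrist_force: [-0.2, 0.8, -0.8]
gripper_width: 0.413
```

```bash
cat > bub.py <<'E'
from h import *
import sys
a=np.radians(11.7);u=np.array([np.cos(a),np.sin(a)]);v=np.array([-u[1],u[0]])
W0=np.array([0.7646,-0.0577])   # plate centre est.
S=np.arange(-.04,.0401,.0005);L=np.arange(-.002,.0021,.0005)
def prof(n,im,c):
    lat=LAT[n]
    pts=np.array([[proj(n,[*(W0+s*u+(lat+l)*v),.052],c) for l in L] for s in S],np.float32)
    return cv2.remap(im,pts[...,0],pts[...,1],cv2.INTER_LINEAR).astype(float).mean(1)
g={'top':None};LAT={}
def setup():
    for n in('top','side'):
        im=cv2.imread(f'pics/{n}.png');cs=blobs(im,(45,150,80),(75,255,255));p=np.vstack(cs)[:,0]
        cen=cv2.minAreaRect(p.astype(np.float32))[0];q=ray(n,cen,.052)[:2]-W0;LAT[n]=q@v
setup()
def meas(n,im,c):
    p=prof(n,im,c);red=np.minimum(p[:,0],p[:,2]);gr=p[:,1]
    win=gr>0.5*np.percentile(gr[(p[:,1]-red)>0.4*p[:,1].max()],70) if False else None
    sat=p[:,1]-red
    gi=np.where(sat>0.4*sat.max())[0];lo,hi=S[gi[0]],S[gi[-1]]
    m=(S>=lo-.012)&(S<=hi+.012)
    return p,lo,hi
E
python3 - <<'E'
from bub import *
print(LAT)
for n in('top','side'):
    p,lo,hi=meas(n,cv2.imread(f'pics/{n}.png'),get_calibration(n));print(n,lo,hi)
    for i in range(0,len(S),3):print(int(S[i]*1e4)/10,p[i].astype(int),end='; ')
    print()
E
```

```text
{'top': np.float64(-0.020145605401002548), 'side': np.float64(-0.018156166631442296)}
top -0.04 0.01850000000000005
-40.0 [ 49 183 112]; -38.5 [ 49 184 112]; -37.0 [ 48 182 110]; -35.4 [ 47 181 108]; -33.9 [ 47 181 108]; -32.4 [ 47 182 109]; -30.9 [ 49 182 110]; -29.4 [ 50 181 110]; -27.9 [ 44 163  98]; -26.4 [ 39 143  84]; -24.9 [ 36 134  79]; -23.4 [ 34 130  77]; -21.9 [ 40 146  88]; -20.4 [ 48 170 103]; -18.9 [ 52 184 112]; -17.4 [ 50 183 110]; -15.9 [ 48 182 109]; -14.4 [ 49 183 110]; -12.9 [ 51 184 110]; -11.4 [ 50 183 109]; -9.9 [ 49 180 107]; -8.4 [ 53 162 100]; -6.9 [ 57 144  93]; -5.4 [ 80 133 101]; -3.9 [111 126 116]; -2.4 [141 141 140]; -0.9 [169 166 167]; 0.5 [184 181 182]; 2.0 [182 183 182]; 3.5 [175 181 178]; 5.0 [158 178 165]; 6.5 [137 175 151]; 8.0 [101 173 131]; 9.5 [ 67 172 113]; 11.0 [ 57 177 110]; 12.5 [ 50 183 109]; 14.0 [ 44 171 101]; 15.5 [ 39 154  91]; 17.0 [ 34 125  74]; 18.5 [27 87 52]; 20.0 [23 56 36]; 21.5 [23 35 27]; 23.0 [29 26 26]; 24.5 [55 53 52]; 26.0 [83 82 80]; 27.5 [116 117 115]; 29.0 [146 150 147]; 30.5 [161 164 161]; 32.0 [173 175 173]; 33.5 [174
[... 507 characters left out ...]
 [ 65 231 142]; -11.4 [ 63 230 140]; -9.9 [ 62 226 137]; -8.4 [ 60 221 132]; -6.9 [ 64 210 128]; -5.4 [ 78 191 124]; -3.9 [ 99 179 129]; -2.4 [133 181 152]; -0.9 [162 187 175]; 0.5 [183 204 195]; 2.0 [198 216 209]; 3.5 [200 220 211]; 5.0 [196 221 210]; 6.5 [181 218 201]; 8.0 [161 216 188]; 9.5 [133 216 170]; 11.0 [107 217 153]; 12.5 [ 84 220 142]; 14.0 [ 67 220 132]; 15.5 [ 61 215 128]; 17.0 [ 56 204 120]; 18.5 [ 54 180 106]; 20.0 [ 52 149  90]; 21.5 [ 48 107  68]; 23.0 [52 82 60]; 24.5 [70 81 72]; 26.0 [98 98 96]; 27.5 [139 140 137]; 29.0 [173 175 171]; 30.5 [198 201 196]; 32.0 [214 218 212]; 33.5 [219 222 218]; 35.0 [223 225 221]; 36.5 [223 224 222]; 38.0 [223 224 222]; 39.5 [222 224 221];
```

Emit:
play_rows(targets=[[[1, 0.004, 0.0008, 0, 0], [1, 0.008, 0.0016, 0, 0], [1, 0.012, 0.0025, 0, 0], [1, 0.016, 0.0033, 0, 0], [1, 0.02, 0.0041, 0, 0]]])

```text
time_s: 7.02
tcp_pos: [0.5103, -0.113, 0.022]
ee_rot: [[-0.979, -0.205, 0.0], [-0.205, 0.979, -0.0], [-0.0, -0.0, -1.0]]
wrist_force: [-2.9, 0.0, 1.5]
gripper_width: 0.413
```

```bash
python3 - <<'E'
s=open('bub.py').read().replace("np.arange(-.04,.0401,.0005)","np.arange(-.047,.0196,.0005)")
s=s[:s.index('def meas')]+'''
def meas(n,im,c):
    b=prof(n,im,c);B=b[:,0]; bg=np.median(np.sort(B)[:60]); w=np.clip(B-bg-20,0,None)
    return (S*w).sum()/w.sum(),b
C0={n:meas(n,cv2.imread(f'pics/{n}.png'),get_calibration(n))[0] for n in('top','side')}
def bubble(k=2,save=None):
    out={}
    for n in('top','side'):
        c=get_calibration(n);r=[]
        for _ in range(k):
            im=capture(n);r.append(meas(n,im,c)[0])
        if save:cv2.imwrite(f'pics/{save}{n}.png',im)
        out[n]=np.round(-15+(C0[n]-np.mean(r))*1e3,2)
    return out
if __name__=='__main__':
    s=sense();print(np.round(s['tcp_pos'],4),np.round(s['wrist_force'],1),s['time_s']);print({n:round(x*1e3,1) for n,x in C0.items()},bubble(2,sys.argv[1]))
'''
open('bub.py','w').write(s)
E
python3 bub.py b1
```

```text
[ 0.5103 -0.113   0.022 ] [-2.9  0.   1.5] 7.0167
{'top': np.float64(1.7), 'side': np.float64(3.6)} {'top': np.float64(-14.98), 'side': np.float64(-14.95)}
```

Emit:
play_rows(targets=[[[1, 0.003, 0.0006, 0, 0], [1, 0.006, 0.0012, 0, 0], [1, 0.009, 0.0019, 0, 0], [1, 0.012, 0.0025, 0, 0], [1, 0.015, 0.0031, 0, 0]]])

```text
time_s: 7.63
tcp_pos: [0.5146, -0.1119, 0.0218]
ee_rot: [[-0.979, -0.202, -0.023], [-0.202, 0.979, -0.002], [0.023, 0.003, -1.0]]
wrist_force: [-23.5, -5.6, 24.4]
gripper_width: 0.417
```

```bash
python3 bub.py b2
```

```text
[ 0.5146 -0.1119  0.0218] [-23.5  -5.6  24.4] 7.6333
{'top': np.float64(1.7), 'side': np.float64(3.6)} {'top': np.float64(-14.95), 'side': np.float64(-14.94)}
```

The push is blocked: 23 N against it, and the tool is pitching the wedge's nose into the bench because the wedge is held rigidly. I'll relax, release, and push from behind with shut fingertips low on the block's rear face, so the wedge stays flat by itself.

Emit:
play_rows(targets=[[[1, -0.005, -0.001, 0, 0], [1, -0.012, -0.0025, 0, 0], [1, -0.012, -0.0025, 0, 0], [0.5, -0.012, -0.0025, 0, 0], [0.5, -0.012, -0.0025, 0, 0]]])

```text
time_s: 8.25
tcp_pos: [0.5142, -0.1123, 0.0223]
ee_rot: [[-0.979, -0.205, 0.003], [-0.205, 0.979, 0.0], [-0.003, -0.001, -1.0]]
wrist_force: [-1.0, 0.5, 0.5]
gripper_width: 0.473
```

Emit:
play_rows(targets=[[[0.5, 0, 0, 0, 0], [0.5, 0, 0, 0, 0], [0.5, 0, 0, 0.01, 0], [0.5, 0, 0, 0.03, 0], [0.5, 0, 0, 0.05, 0]]])

```text
time_s: 8.67
tcp_pos: [0.5126, -0.1125, 0.0727]
ee_rot: [[-0.979, -0.205, -0.001], [-0.205, 0.979, -0.0], [0.001, 0.0, -1.0]]
wrist_force: [0.1, 0.3, -0.5]
gripper_width: 0.501
```

Emit:
play_rows(targets=[[[0.8, -0.012, -0.0025, 0.01, 0], [1, -0.03, -0.006, 0.01, 0], [1, -0.05, -0.0104, 0.01, 0], [1, -0.05, -0.0104, 0.01, 0], [1, -0.05, -0.0104, 0.01, 0]]])

```text
time_s: 9.08
tcp_pos: [0.4625, -0.1231, 0.083]
ee_rot: [[-0.979, -0.204, 0.001], [-0.204, 0.979, -0.0], [-0.001, -0.0, -1.0]]
wrist_force: [0.7, -0.0, -0.1]
gripper_width: 0.21
```

```bash
python3 bub.py b3; python3 look.py p2
```

```text
[ 0.4625 -0.1231  0.083 ] [ 0.7 -0.  -0.1] 9.0833
{'top': np.float64(1.7), 'side': np.float64(3.6)} {'top': np.float64(-14.94), 'side': np.float64(-14.96)}
[ 0.4638 -0.1228  0.0823] yaw 11.814858795401022 [-0.4 -0.7  0.3] 0.042696758973100934 9.2833
```

View pics/p2.png

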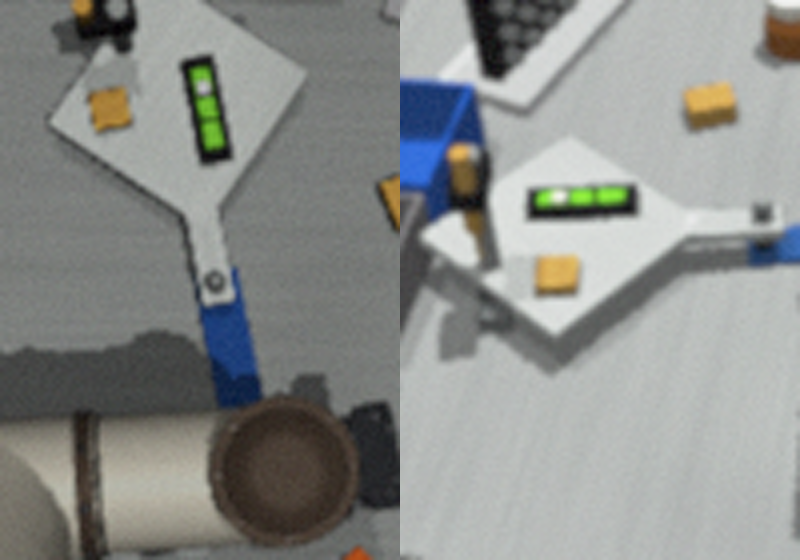

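The wedge lies flat, with its thin end about 10–15 mm past the foot axis and about 3 mm off the axis. The bubble is unchanged and the stand hasn't moved. Descending behind the block with the fingers shut.

Emit:
play_rows(targets=[[[1, 0, 0, -0.02, 0], [1, 0, 0, -0.04, 0], [1, 0, 0, -0.054, 0], [1, 0, 0, -0.06, 0], [1, 0, 0, -0.062, 0]]])

```text
time_s: 9.8
tcp_pos: [0.4623, -0.1229, 0.0189]
ee_rot: [[-0.979, -0.204, -0.003], [-0.204, 0.979, -0.0], [0.003, 0.0, -1.0]]
wrist_force: [-0.1, -0.4, -0.7]
gripper_width: 0.011
```

Emit:
play_rows(targets=[[[1, 0.005, 0.001, 0, 0], [1, 0.01, 0.002, 0, 0], [1, 0.014, 0.003, 0, 0], [1, 0.018, 0.0037, 0, 0], [1, 0.021, 0.0044, 0, 0]]])

```text
time_s: 10.22
tcp_pos: [0.4849, -0.1184, 0.0207]
ee_rot: [[-0.979, -0.205, 0.002], [-0.205, 0.979, 0.0], [-0.002, -0.0, -1.0]]
wrist_force: [0.0, -0.6, 0.0]
gripper_width: 0.004
```

Emit:
play_rows(targets=[[[1, 0.002, 0.0004, 0, 0], [1, 0.004, 0.0008, 0, 0], [1, 0.006, 0.0012, 0, 0], [1, 0.008, 0.0016, 0, 0], [1, 0.01, 0.0021, 0, 0]]])

```text
time_s: 10.63
tcp_pos: [0.4887, -0.1172, 0.0195]
ee_rot: [[-0.979, -0.203, -0.011], [-0.203, 0.979, -0.001], [0.011, 0.002, -1.0]]
wrist_force: [-11.2, -2.9, 9.4]
gripper_width: 0.009
```

Emit:
play_rows(targets=[[[1, 0, 0, 0.0005, 0], [1, 0.001, 0.0002, 0.001, 0], [1, 0.002, 0.0004, 0.0015, 0], [1, 0.003, 0.0006, 0.0015, 0], [1, 0.004, 0.0008, 0.0015, 0]]])

```text
time_s: 11.05
tcp_pos: [0.4907, -0.1164, 0.0196]
ee_rot: [[-0.979, -0.202, -0.015], [-0.202, 0.979, -0.0], [0.015, 0.003, -1.0]]
wrist_force: [-9.7, -1.2, 0.9]
gripper_width: 0.006
```

```bash
python3 bub.py b4
```

```text
[ 0.4907 -0.1164  0.0196] [-9.7 -1.2  0.9] 11.05
{'top': np.float64(1.7), 'side': np.float64(3.6)} {'top': np.float64(-14.9), 'side': np.float64(-14.47)}
```

Pushing at about 10 N with little vertical load, and the bubble is starting to move.

Emit:
play_rows(targets=[[[1, 0.002, 0.0004, 0.0002, 0], [1, 0.004, 0.0008, 0.0003, 0], [1, 0.006, 0.0012, 0.0005, 0], [1, 0.008, 0.0016, 0.0005, 0], [1, 0.01, 0.002, 0.0005, 0]]])

```text
time_s: 11.67
tcp_pos: [0.5008, -0.1144, 0.02]
ee_rot: [[-0.979, -0.202, -0.015], [-0.202, 0.979, -0.0], [0.015, 0.003, -1.0]]
wrist_force: [-9.9, -1.6, 0.3]
gripper_width: 0.004
```

```bash
python3 bub.py b5
```

```text
[ 0.5008 -0.1144  0.02  ] [-9.9 -1.6  0.3] 11.6667
{'top': np.float64(1.7), 'side': np.float64(3.6)} {'top': np.float64(-9.46), 'side': np.float64(-7.22)}
```

Emit:
play_rows(targets=[[[1, 0.002, 0.0004, 0, 0], [1, 0.004, 0.0008, 0, 0], [1, 0.006, 0.0012, 0, 0], [1, 0.008, 0.0016, 0, 0], [1, 0.01, 0.002, 0, 0]]])

```text
time_s: 12.28
tcp_pos: [0.5111, -0.1124, 0.0199]
ee_rot: [[-0.979, -0.202, -0.014], [-0.202, 0.979, -0.0], [0.014, 0.003, -1.0]]
wrist_force: [-8.5, -2.5, -0.7]
gripper_width: 0.005
```

```bash
python3 bub.py b6; python3 look.py p3
```

```text
[ 0.5111 -0.1124  0.0199] [-8.5 -2.5 -0.7] 12.2833
{'top': np.float64(1.7), 'side': np.float64(3.6)} {'top': np.float64(-2.37), 'side': np.float64(-2.33)}
[ 0.5123 -0.1122  0.0202] yaw 11.670702297874172 [-6.6 -1.1 -0.6] 0.0039133773455712565 12.4833
```

View pics/p3.png

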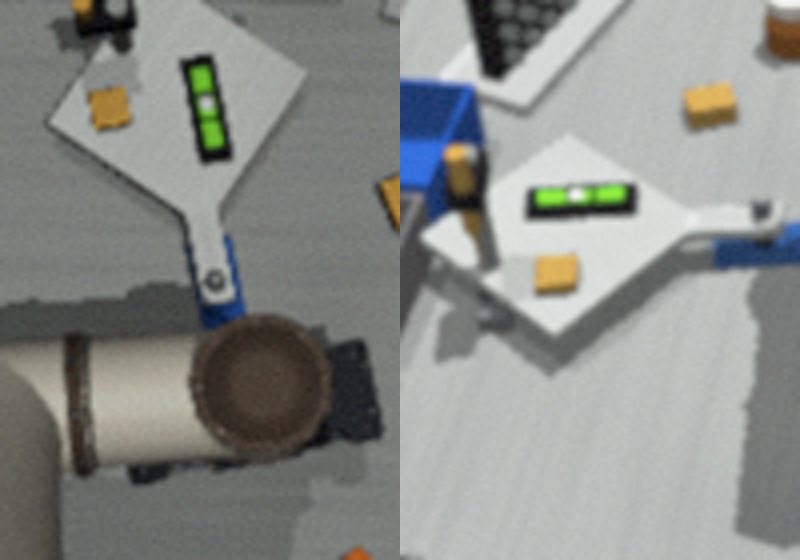

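The bubble is now just short of centre: top crop, bubble at (207,103) with green parts at rows 65–92 and 119–152. Now a finer profile.

```bash
cat > fine.py <<'E'
from bub import *
S[:]  # fine profile: green saturation edges + bubble centroid, averaged over 4 frames
def cross(x,y,l): # first/last crossing of level
    i=np.where(y>l)[0];a,b=i[0],i[-1]
    f=lambda p,q:x[p]+(l-y[p])/(y[q]-y[p])*(x[q]-x[p])
    return f(a-1,a) if a else x[0],f(b,b+1) if b<len(y)-1 else x[-1]
import bub
bub.S=np.arange(-.065,.0401,.0005)
for n in('top','side'):
    c=get_calibration(n);ims=[capture(n) for _ in range(4)];p=np.mean([prof(n,i,c) for i in ims],0)
    x=bub.S;sat=p[:,1]-p[:,0];g=cross(x,sat,.5*np.percentile(sat,90));
    inn=(x>g[0]+.003)&(x<g[1]-.003);B=p[:,0];bg=np.median(B[inn]);
    e=cross(x[inn],B[inn],(B[inn].max()+bg)/2);w=np.clip(B-bg-10,0,None)*inn;cen=(x*w).sum()/w.sum()
    print(n,'win',np.round(np.array(g)*1e3,1),'bubble edges',np.round(np.array(e)*1e3,1),'disp edges',round((np.mean(g)-np.mean(e))*1e3,2),'cen',round((np.mean(g)-cen)*1e3,2))
s=sense();print(np.round(s['tcp_pos'],4),np.round(s['wrist_force'],1),s['time_s'])
E
python3 fine.py
```

```text
top win [-47.1  18.7] bubble edges [-17.1  -5.5] disp edges -2.96 cen -2.96
side win [-45.9  20.9] bubble edges [-15.1  -3.3] disp edges -3.31 cen -3.4
[ 0.5123 -0.1122  0.0202] [-6.4 -1.4 -0.7] 12.9833
```

Emit:
play_rows(targets=[[[1, 0.001, 0.0002, 0, 0], [1, 0.002, 0.0004, 0, 0], [1, 0.003, 0.0006, 0, 0], [1, 0.004, 0.0008, 0, 0], [1, 0.004, 0.0008, 0, 0]]])

```text
time_s: 13.4
tcp_pos: [0.5159, -0.1115, 0.02]
ee_rot: [[-0.979, -0.202, -0.013], [-0.202, 0.979, -0.0], [0.013, 0.002, -1.0]]
wrist_force: [-7.0, -1.2, -0.6]
gripper_width: 0.007
```

```bash
python3 fine.py
```

```text
top win [-47.1  18.6] bubble edges [-17.4  -5. ] disp edges -3.07 cen -3.17
side win [-45.7  20.9] bubble edges [-17.1  -3.2] disp edges -2.27 cen -2.38
[ 0.5159 -0.1115  0.0201] [-7.8 -2.  -1. ] 13.8
```

Emit:
play_rows(targets=[[[1, 0.001, 0.0002, 0, 0], [1, 0.002, 0.0004, 0, 0], [1, 0.0035, 0.0007, 0, 0], [1, 0.005, 0.001, 0, 0], [1, 0.005, 0.001, 0, 0]]])

```text
time_s: 14.22
tcp_pos: [0.5212, -0.1104, 0.02]
ee_rot: [[-0.979, -0.202, -0.012], [-0.202, 0.979, -0.0], [0.012, 0.002, -1.0]]
wrist_force: [-6.6, -1.7, -0.8]
gripper_width: 0.008
```

```bash
python3 fine.py
```

```text
top win [-47.   18.5] bubble edges [-20.2  -6.1] disp edges -1.1 cen -1.03
side win [-45.5  21. ] bubble edges [-18.8  -3.8] disp edges -0.91 cen -0.84
[ 0.5213 -0.1104  0.0201] [-7.4 -1.  -1.7] 14.6167
```

Emit:
play_rows(targets=[[[1, 0.0005, 0.0001, 0, 0], [1, 0.001, 0.0002, 0, 0], [1, 0.0016, 0.0003, 0, 0], [1, 0.0022, 0.0004, 0, 0], [1, 0.0022, 0.0004, 0, 0]]])

```text
time_s: 15.03
tcp_pos: [0.5231, -0.1101, 0.02]
ee_rot: [[-0.979, -0.202, -0.013], [-0.202, 0.979, -0.0], [0.013, 0.002, -1.0]]
wrist_force: [-6.5, -0.5, -1.4]
gripper_width: 0.009
```

```bash
python3 fine.py
```

```text
top win [-46.9  18.6] bubble edges [-20.3  -6.3] disp edges -0.86 cen -0.79
side win [-45.5  21.1] bubble edges [-19.7  -4. ] disp edges -0.37 cen -0.33
[ 0.5231 -0.1101  0.02  ] [-7.6 -1.1 -0.8] 15.4333
```

Emit:
play_rows(targets=[[[1, 0.0005, 0.0001, 0, 0], [1, 0.0012, 0.0002, 0, 0], [1, 0.0012, 0.0002, 0, 0], [1, -0.004, -0.0008, 0, 0], [1, -0.012, -0.0025, 0, 0]]])

```text
time_s: 15.85
tcp_pos: [0.518, -0.1119, 0.0221]
ee_rot: [[-0.979, -0.205, 0.003], [-0.205, 0.979, -0.0], [-0.003, -0.001, -1.0]]
wrist_force: [-0.3, -0.1, 0.4]
gripper_width: 0.005
```

Emit:
play_rows(targets=[[[1, -0.015, -0.003, 0, 0], [1, -0.03, -0.006, 0, 0], [1, -0.04, -0.008, 0.03, 0], [1, -0.04, -0.008, 0.065, 0], [1, -0.04, -0.008, 0.1, 0]]])

```text
time_s: 16.27
tcp_pos: [0.4762, -0.1201, 0.1232]
ee_rot: [[-0.979, -0.204, -0.0], [-0.204, 0.979, -0.0], [0.0, -0.0, -1.0]]
wrist_force: [2.1, 0.4, -0.6]
gripper_width: 0.008
```

Emit:
play_rows(targets=[[[1, -0.02, -0.03, 0.03, 0], [1, -0.03, -0.065, 0.06, 0], [1, -0.03, -0.1, 0.06, 0], [1, -0.03, -0.13, 0.06, 0], [1, -0.03, -0.15, 0.06, 0]]])

```text
time_s: 16.68
tcp_pos: [0.4475, -0.2726, 0.1841]
ee_rot: [[-0.979, -0.203, 0.006], [-0.203, 0.979, -0.002], [-0.005, -0.003, -1.0]]
wrist_force: [0.8, 0.3, -0.7]
gripper_width: 0.008
```

```bash
python3 fine.py; python3 look.py p4
```

```text
top win [-46.8  18.6] bubble edges [-20.3  -6.4] disp edges -0.77 cen -0.7
side win [-45.5  21.1] bubble edges [-20.   -5.2] disp edges 0.4 cen 0.3
[ 0.4471 -0.269   0.1821] [ 1.1 -0.7 -0.7] 17.0833
[ 0.4471 -0.269   0.1821] yaw 11.881291294657572 [ 1.1 -0.7 -0.7] 0.003970344812992381 17.0833
```

View pics/p4.png

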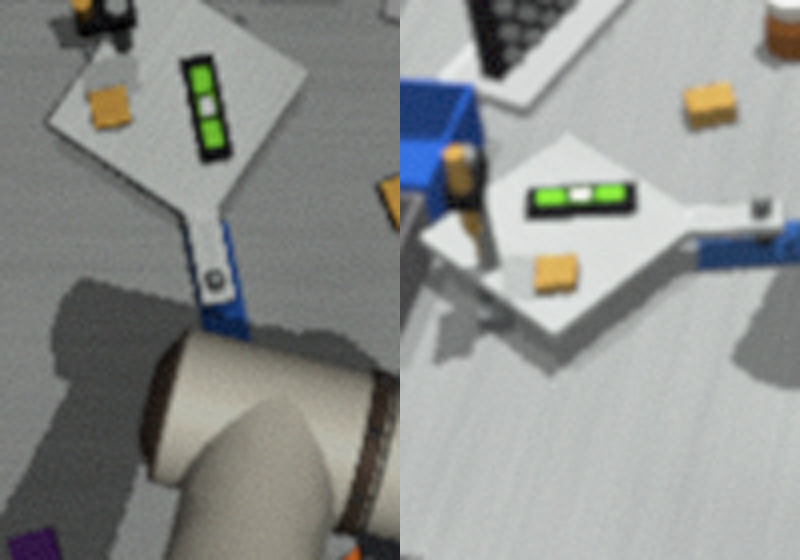

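The bubble sits evenly in the window (top crop (207,105), side crop (581,195)). The wedge is flat under the foot and the gripper is clear, so I'm handing in.

```bash
python3 -c "
from h import *
t=capture('top');o=cv2.imread('pics/top.png')
for nm,lo,hi in(('orange/yellow',(8,120,60),(32,255,255)),('purple',(130,80,30),(160,255,255)),('blue',(100,120,40),(125,255,255))):
    print(nm,[[np.round(cv2.minAreaRect(c)[0],1).tolist() for c in blobs(i,lo,hi,30)] for i in (o,t)])
print(finish_job())"
```

```text
orange/yellow [[[431.0, 284.0], [276.7, 265.2], [430.4, 256.4], [382.5, 284.0], [152.4, 175.5], [301.0, 159.5], [226.9, 136.9]], [[282.9, 259.4], [398.2, 287.8], [386.0, 238.0], [152.2, 175.5], [300.8, 159.6], [226.8, 136.5]]]
purple [[[212.9, 263.7]], [[212.9, 263.8]]]
blue [[[328.6, 257.3], [328.0, 207.6], [83.8, 168.4], [267.5, 87.5]], [[328.5, 257.2], [253.8, 180.9], [83.6, 168.6], [267.5, 87.5]]]
the job is handed in; nothing more can be done
None
```

The job is handed in: the blue wedge is under the levelling foot, flat on the bench as far as the pictures show, and the bubble is centred between its marks. After I let go, the top view read about -0.7 mm and the side view +0.4 mm. That small disagreement is within the 2 mm margin.

- **What I did:** I set the larger blue wedge down in line with the foot, thin end first. I then pushed it in with the shut fingertips against its rear face, using about 7–11 N in small steps and checking the bubble as it went.
- **What went wrong on the way:**
  - The first lift began before the fingers had closed, so I set the wedge back down and regripped. The wrist force briefly read about 45 N.
  - The first push, with the wedge still gripped, tipped its nose into the bench and stalled at about 24 N. I released it and pushed from behind instead; the bubble had not moved.
- **Final checks:** The gripper is clear of everything, and the clock read about 17 s. The wedge sits about 3 mm off the foot's axis. The look-alikes I could see, the driver and the brass block are where they were. The arm partly hid the orange wedge and the yellow-framed area in the last picture. I did not re-measure the jar, packer or turquoise wedge at the end.

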